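# Load the shaker caddy in reverse order

## Robot

A 6-joint arm with a two-finger parallel gripper is mounted at the origin on the work surface. World frame = base frame: x ahead of the robot, y to its left, z up, the work surface at z = 0. Lengths are in m, angles in rad, forces in N, time in s.
With the tool pointing down it reaches from about 0.225 to 0.725 m from the base axis. Payload 3.1 kg.
Tool frame: the origin (TCP) lies at the very end of the fingers, on their centre line; the grasp point (between the pads) lies 19 mm behind it; z points along the fingers, x is the direction in which the jaws open and shut, and the axes are right-handed (so a half turn about z gives the same grasp; the last joint's range is limited). The gripper opens to 85 mm and grips with 20 to 120 N. Pads are 22 mm wide; open, the fingers measure 114 mm over their backs; the gripper's body (76 mm by 85 mm) begins 54 mm behind the grasp point. The pads swing forward as they close: fully open they stand 13 mm farther back than shut.
Start: joints at [1.109, 0.048, 0.099, 1.622, 0, 1.443], TCP at [0.172, 0.496, 0.231] pointing down, gripper open.
Joint ranges: [-2.91, 2.91], [-0.99, 1.94], [-1.21, 1.42], [-2.12, 2.29], [-1.49, 1.47], [-3.14, 3.14]. Speed limits (rad/s): [2.79, 2.79, 3.14, 3.14, 3.14, 3.14].

## Interface

Orientations are given as a 3x3 rotation matrix whose columns are the frame's x, y, z axes.
In Python, from workcell import manip gives the robot as it stands.
- The arm moves only by the tool move_arm, never from a script. Its argument "targets" is a list of rows, each a list of 3 entries, a list of its own where there are three numbers: the turn, a rotation vector about the tool's x, y, z in degrees, then the shift along the tool's x, y, z in mm, then the opening, from -1 (shut) to 1 (fully open). In form: [[[ax, ay, az], [x, y, z], gripper], ...]. A call has 1 to 12 rows; each row is the pose to reach, as a shift and turn from the pose measured when the call began, along the tool's axes at that moment; what a row does not reach only later rows make up. A row lasts 1/8 s, in which the tool goes at most 62.5 mm and 10.7 degrees, less where a joint would pass 70% of its speed; a pose out of reach is approached as far as the arm can. A call with a gripper value outside its range is refused whole. The fingers move at their own pace and stop on an object; "newtons" is the grip in N (left out, the last holds). Time passes only in rows, so rows that repeat a pose let the fingers close. It gives the time, the measured TCP pose, the force and the opening at its end, in the units of the state.
- manip.get_state(): the state, without advancing time (a new reading comes with each control period).
- manip.get_image(name): name is "scene" or "top" or "wrist"; returns the picture (400x640x3 uint8, red, green, blue); there is no depth.
- manip.camera_info(name): a dict with "mtx" (3x3 intrinsics, pixels), "world_from_camera" (4x4, takes a point from camera to world coordinates). Camera axes: x right, y up, looking along -z (the intrinsics and any distortion apply to the point x, -y, -z); pixel columns grow to the right and rows downward; lengths in m; the calibration is good to about 2 mm. A picture is of the moment at which its call begins: read the wrist's pose just before it. camera_info takes no time and is no camera call; for the wrist camera it gives the pose at the moment of the call.
- manip.hand_in(): hands the job in, once; it reports no verdict.
The state is a dict: "time_s": time; "joint_pos": joint angles; "qvel": joint speeds; "effort": joint torques, N m; "tool_pos": TCP position; "ee_rot": TCP orientation; "wrist_force": force on the tool from outside, world axes, zero at the start; "moment": the same for the moment, N m; "opening": finger opening in m.
Only numpy, scipy, OpenCV 4.12 (cv2) and the standard library are available. Lean on these libraries where they do the work, as an engineer would, in place of code of your own. Each camera call takes 0.05 s, during which the arm holds its last target. There are 200 camera calls.

## Task

Move the four steel sugar shakers out of the deep wells of the drying stand into the four compartments of the low caddy, one in each, in reverse order: the shaker at the stand's left end goes to the caddy's right end, the next one beside it, and so on (left and right as the robot sees them looking out over the table), so that the baker working opposite finds them in the usual order. They are full of sugar: keep them upright all the way and set each one down gently rather than dropping it, leaving all four standing on the caddy's floor.

Things in the scene. Friction and masses are not known exactly. Their poses are not given: they have to be found in the camera images.
- shaker_dome: Loose slim steel sugar shaker, about 0.16 kg: upright cylinder 44 mm in diameter up to 104 mm above its underside (the same on all four), with a smooth rounded dome top with small dark pepper-pot holes; total height 125.5 mm. Origin: centre of the underside; z up, own yaw arbitrary. Starts in well_a with its lowest 61 mm inside the well.
- shaker_flat: Loose slim steel sugar shaker, about 0.16 kg: upright cylinder 44 mm in diameter up to 104 mm above its underside (the same on all four), with a flat round lid 48 across and 8 thick, slightly wider than the body, its top a dark square mesh; total height 112 mm. Origin: centre of the underside; z up, own yaw arbitrary. Starts in well_b with its lowest 61 mm inside the well.
- shaker_cone: Loose slim steel sugar shaker, about 0.16 kg: upright cylinder 44 mm in diameter up to 104 mm above its underside (the same on all four), with a conical top narrowing to a 10 wide spout tip; total height 130 mm. Origin: centre of the underside; z up, own yaw arbitrary. Starts in well_c with its lowest 61 mm inside the well.
- shaker_fin: Loose slim steel sugar shaker, about 0.16 kg: upright cylinder 44 mm in diameter up to 104 mm above its underside (the same on all four), with a flat lid that carries an upright bar-shaped grip 40 long (along its own x), 9 thick; total height 126 mm. Origin: centre of the underside; z up, own yaw arbitrary. Starts in well_d with its lowest 61 mm inside the well.
- well_a: Fixed white square well on the stand, four alike: 54 x 54 mm outside, 48 x 48 inside, 65 high, floor 4 thick; a shaker has 2 mm clearance all round and leaves only straight up. Origin: centre of its underside, 12 mm above the table; z up. shaker_dome starts in it, whichever of the stand's four places it has; it stays there and so marks that shaker's starting place.
- well_b: Fixed white square well on the stand, four alike: 54 x 54 mm outside, 48 x 48 inside, 65 high, floor 4 thick; a shaker has 2 mm clearance all round and leaves only straight up. Origin: centre of its underside, 12 mm above the table; z up. shaker_flat starts in it, whichever of the stand's four places it has; it stays there and so marks that shaker's starting place.
- well_c: Fixed white square well on the stand, four alike: 54 x 54 mm outside, 48 x 48 inside, 65 high, floor 4 thick; a shaker has 2 mm clearance all round and leaves only straight up. Origin: centre of its underside, 12 mm above the table; z up. shaker_cone starts in it, whichever of the stand's four places it has; it stays there and so marks that shaker's starting place.
- well_d: Fixed white square well on the stand, four alike: 54 x 54 mm outside, 48 x 48 inside, 65 high, floor 4 thick; a shaker has 2 mm clearance all round and leaves only straight up. Origin: centre of its underside, 12 mm above the table; z up. shaker_fin starts in it, whichever of the stand's four places it has; it stays there and so marks that shaker's starting place.
- stand: Fixed grey drip tray, 96 x 330 mm, 12 thick, with four wells in a row along its y. Origin: centre of its underside, on the table; y runs along the row to the left end as the robot looks out (yaw at most 0.22 rad). Well centres at x = 0, y = +117, +39, -39, -117 mm; which well is at which place changes. On the left or right half of the table.
- caddy: Fixed aluminium caddy, 76 x 316 mm, 34 high, walls, dividers and floor 4 thick: four open compartments 68 (x) by 74 (y) mm in a row, empty at the start. Origin: centre of its underside, on the table; y runs along the row to the left end as the robot looks out (yaw at most 0.22 rad). Compartment centres at x = 0, y = +117, +39, -39, -117 mm. On the half without the stand.
There are look-alikes about, which are no part of the job. Leave any green or pink look-alike of the shaker_fin alone. Leave any blue look-alike of the shaker_cone alone.

How it is judged:
At the end, for the whole second after the job is handed in: Each shaker stands upright (0.12 rad) on the floor of the caddy compartment mirroring its start: from a well at y in the stand's frame to -y in the caddy's, within 16 mm in x, 18 mm in y, underside at most 12 mm above the caddy's; released, slower than 0.02 m/s (((y of well_a in the frame of stand between 0.087 and 0.147 m and y of shaker_dome in the frame of caddy between -0.135 and -0.099 m) or (y of well_a in the frame of stand between 0.009 and 0.069 m and y of shaker_dome in the frame of caddy between -0.057 and -0.021 m) or (y of well_a in the frame of stand between -0.069 and -0.009 m and y of shaker_dome in the frame of caddy between 0.021 and 0.057 m) or (y of well_a in the frame of stand between -0.147 and -0.087 m and y of shaker_dome in the frame of caddy between 0.099 and 0.135 m)) and x of shaker_dome in the frame of caddy between -0.016 and 0.016 m and z of shaker_dome in the frame of caddy between -0.002 and 0.012 m and angle between each of shaker_dome, shaker_flat, shaker_cone, shaker_fin's own z axis and vertical below 0.12 rad and linear speed of each of shaker_dome, shaker_flat, shaker_cone, shaker_fin below 0.02 m/s and contact force between the fingers and shaker_dome below 0.1 N and ((y of well_b in the frame of stand between 0.087 and 0.147 m and y of shaker_flat in the frame of caddy between -0.135 and -0.099 m) or (y of well_b in the frame of stand between 0.009 and 0.069 m and y of shaker_flat in the frame of caddy between -0.057 and -0.021 m) or (y of well_b in the frame of stand between -0.069 and -0.009 m and y of shaker_flat in the frame of caddy between 0.021 and 0.057 m) or (y of well_b in the frame of stand between -0.147 and -0.087 m and y of shaker_flat in the frame of caddy between 0.099 and 0.135 m)) and x of shaker_flat in the frame of caddy between -0.016 and 0.016 m and z of shaker_flat in the frame of caddy between -0.002 and 0.012 m and contact force between the fingers and shaker_flat below 0.1 N and ((y of well_c in the frame of stand between 0.087 and 0.147 m and y of shaker_cone in the frame of caddy between -0.135 and -0.099 m) or (y of well_c in the frame of stand between 0.009 and 0.069 m and y of shaker_cone in the frame of caddy between -0.057 and -0.021 m) or (y of well_c in the frame of stand between -0.069 and -0.009 m and y of shaker_cone in the frame of caddy between 0.021 and 0.057 m) or (y of well_c in the frame of stand between -0.147 and -0.087 m and y of shaker_cone in the frame of caddy between 0.099 and 0.135 m)) and x of shaker_cone in the frame of caddy between -0.016 and 0.016 m and z of shaker_cone in the frame of caddy between -0.002 and 0.012 m and contact force between the fingers and shaker_cone below 0.1 N and ((y of well_d in the frame of stand between 0.087 and 0.147 m and y of shaker_fin in the frame of caddy between -0.135 and -0.099 m) or (y of well_d in the frame of stand between 0.009 and 0.069 m and y of shaker_fin in the frame of caddy between -0.057 and -0.021 m) or (y of well_d in the frame of stand between -0.069 and -0.009 m and y of shaker_fin in the frame of caddy between 0.021 and 0.057 m) or (y of well_d in the frame of stand between -0.147 and -0.087 m and y of shaker_fin in the frame of caddy between 0.099 and 0.135 m)) and x of shaker_fin in the frame of caddy between -0.016 and 0.016 m and z of shaker_fin in the frame of caddy between -0.002 and 0.012 m and contact force between the fingers and shaker_fin below 0.1 N); the robot touches nothing.
It fails at once if a shaker is tipped more than 0.5 rad (angle between any of shaker_dome, shaker_flat, shaker_cone, shaker_fin's own z axis and vertical above 0.5 rad).
It fails at once if a shaker is dropped or slammed into the caddy (faster than 0.7 m/s when less than 50 mm above its underside) ((x of shaker_dome in the frame of caddy between -0.04 and 0.04 m and y of shaker_dome in the frame of caddy between -0.16 and 0.16 m and z of shaker_dome in the frame of caddy below 0.05 m and linear speed of shaker_dome above 0.7 m/s) or (x of shaker_flat in the frame of caddy between -0.04 and 0.04 m and y of shaker_flat in the frame of caddy between -0.16 and 0.16 m and z of shaker_flat in the frame of caddy below 0.05 m and linear speed of shaker_flat above 0.7 m/s) or (x of shaker_cone in the frame of caddy between -0.04 and 0.04 m and y of shaker_cone in the frame of caddy between -0.16 and 0.16 m and z of shaker_cone in the frame of caddy below 0.05 m and linear speed of shaker_cone above 0.7 m/s) or (x of shaker_fin in the frame of caddy between -0.04 and 0.04 m and y of shaker_fin in the frame of caddy between -0.16 and 0.16 m and z of shaker_fin in the frame of caddy below 0.05 m and linear speed of shaker_fin above 0.7 m/s)).
It also fails if it takes over 117 s, if anything falls off the work surface, if the arm or the gripper's body presses on something with over 40 N, if the wrist force passes 120 N, or if a joint passes its speed limit or range.

## Working session

There is one attempt and no reset: what is moved stays moved. The work goes in short steps, Python scripts to look and compute and a tool call to move; the robot and the scene stay as the last step left them, time stands still between calls to the robot, and variables do not carry over. Pictures are saved under pics/ and viewed, about 12 in all and at most 16, crops included, and the job is handed in when it is done.

Besides the shell and the picture viewer there is one more tool, called as name(argument=value, ...), one argument or row to a line, values as JSON. move_arm: Moves the arm, as the interface text tells. Its arguments: {"type":"object","properties":{"targets":{"type":"array"},"newtons":{"type":"number"}},"required":["targets"]}

```bash
mkdir -p pics; ls
python3 - <<'E'
from workcell import manip
import cv2,numpy as np
np.set_printoptions(precision=4,suppress=True)
s=manip.get_state()
print(s['time_s'],s['tool_pos'],s['ee_rot'],s['opening'])
for n in("scene","top"):
    cv2.imwrite(f"pics/{n}0.png",manip.get_image(n)[:,:,::-1])
for n in("scene","top","wrist"):
    c=manip.camera_info(n);print(n,c)
E
```

```text
pics
0.0 [0.1717 0.4955 0.2301] [[ 0.3276  0.9448 -0.001 ]
 [ 0.9448 -0.3276 -0.0021]
 [-0.0023 -0.0003 -1.    ]] 0.08539013142063914
scene {'mtx': array([[484.9078,   0.    , 320.8649],
       [  0.    , 484.9078, 196.1399],
       [  0.    ,   0.    ,   1.    ]]), 'world_from_camera': array([[-0.7564, -0.3669,  0.5415,  1.065 ],
       [ 0.6541, -0.435 ,  0.6188,  0.6322],
       [ 0.0085,  0.8223,  0.569 ,  0.6315],
       [ 0.    ,  0.    ,  0.    ,  1.    ]])}
top {'mtx': array([[438.8949,   0.    , 324.4646],
       [  0.    , 438.8949, 197.5902],
       [  0.    ,   0.    ,   1.    ]]), 'world_from_camera': array([[-0.0039,  0.995 , -0.1   ,  0.4097],
       [-0.9999, -0.0052, -0.0131, -0.0057],
       [-0.0136,  0.0999,  0.9949,  1.2214],
       [ 0.    ,  0.    ,  0.    ,  1.    ]])}
wrist {'mtx': array([[347.8382,   0.    , 322.9547],
       [  0.    , 347.8382, 203.8305],
       [  0.    ,   0.    ,   1.    ]]), 'world_from_camera': array([[ 0.3272, -0.9021, -0.2812,  0.1008],
       [ 0.9449,  0.3118,  0.0992,  0.5211],
       [-0.0018, -0.2982,  0.9545,  0.372 ],
       [ 0.    ,  0.    ,  0.    ,  1.    ]])}
```

View pics/scene0.png

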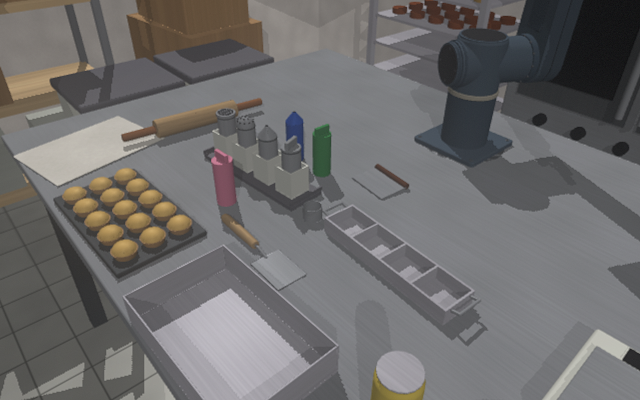

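View pics/top0.png

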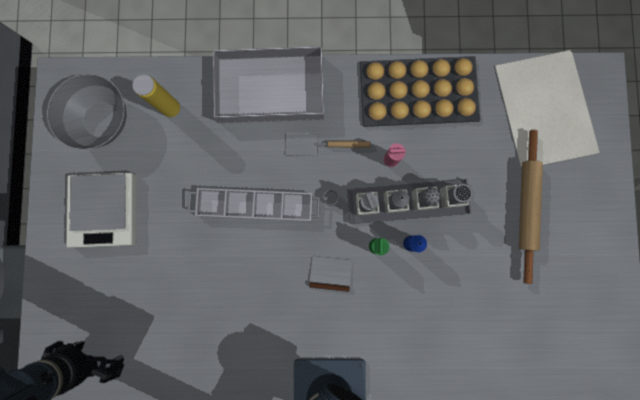

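The stand is on the right (columns 350–470, row ~200) and the caddy on the left (195–312). A pink, a blue and a green look-alike stand around the stand. I'll enlarge both for pixel readings.

Run:
```python
import cv2,numpy as np
t=cv2.imread("pics/top0.png")
a=cv2.resize(t[160:270,180:330],None,fx=5.3,fy=5.3,interpolation=cv2.INTER_CUBIC)
a=cv2.resize(t[165:260,340:480],(770,522),interpolation=cv2.INTER_CUBIC)
cv2.imwrite("pics/t_stand.png",a)
cv2.imwrite("pics/t_caddy.png",cv2.resize(t[175:230,185:325],(770,302),interpolation=cv2.INTER_CUBIC))
```

```text
(no output)
```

View pics/t_stand.png

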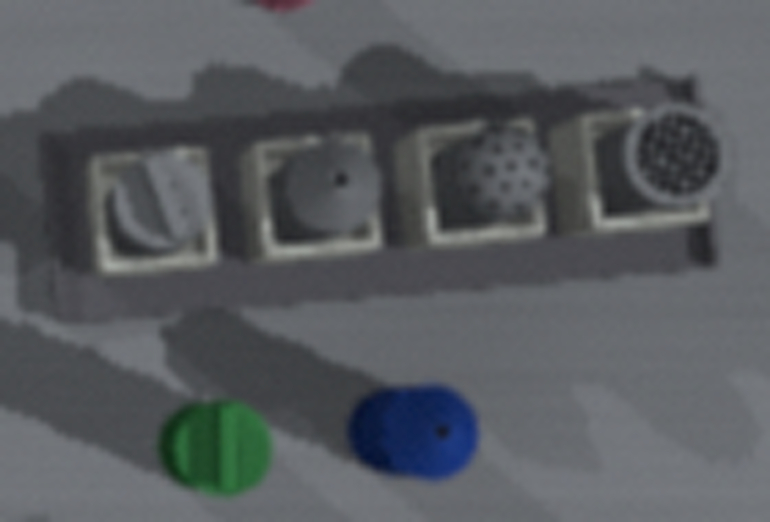

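View pics/t_caddy.png

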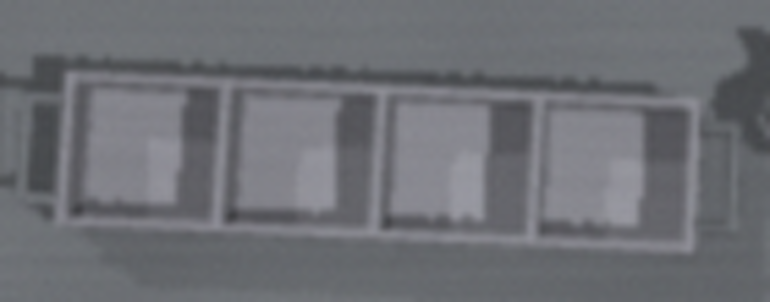

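Stand, left to right: fin, cone, dome, flat. That makes the caddy order, left to right, flat, dome, cone, fin. Next I compute the poses from the well-top and rim corners.

```bash
cat > h.py <<'E'
from workcell import manip
import cv2,numpy as np,json
from scipy.spatial.transform import Rotation as Ro
np.set_printoptions(precision=4,suppress=True)
def ray(c,px,z):
    p=np.linalg.solve(c['mtx'],np.array([px[0],px[1],1.]))
    T=c['world_from_camera'];d=T[:3,:3]@np.array([p[0],-p[1],-p[2]])
    return T[:3,3]+d*(z-T[2,3])/d[2]
def pix(c,X):
    T=c['world_from_camera'];q=T[:3,:3].T@(np.array(X)-T[:3,3]);q=c['mtx']@np.array([q[0],-q[1],-q[2]])
    return q[:2]/q[2]
def delta(xyz,yaw):
    s=manip.get_state();R=np.array(s['ee_rot'])
    Rt=np.array([[np.cos(yaw),np.sin(yaw),0],[np.sin(yaw),-np.cos(yaw),0],[0,0,-1]])
    r=Ro.from_matrix(R.T@Rt).as_rotvec(degrees=True);t=R.T@(np.array(xyz)-s['tool_pos'])*1000
    return r.round(1),t.round(1)
def place(o,yaw,y):
    return np.array([o[0]-np.sin(yaw)*y,o[1]+np.cos(yaw)*y])
def snap(n,f,box=None,k=1):
    im=manip.get_image(n)[:,:,::-1]
    if box: im=im[box[1]:box[3],box[0]:box[2]]
    cv2.imwrite(f,cv2.resize(im,None,fx=k,fy=k,interpolation=cv2.INTER_CUBIC))
E
python3 - <<'E'
from h import *
c=manip.camera_info("top")
S=lambda u,v,z:ray(c,(u/5.5+340-.4,v/5.5+165-.4),z)[:2]
C=lambda u,v,z:ray(c,(u/5.5+185-.4,v/5.5+175-.4),z)[:2]
fin=np.mean([S(*p,.077) for p in[(88,152),(210,148),(217,268),(97,275)]],0)
cone=np.mean([S(*p,.077) for p in[(247,142),(374,132),(382,248),(260,260)]],0)
flat_lid=S(677,154,.128); dome=S(503,170,.135); conet=S(341,178,.146)
print(fin,cone,flat_lid,dome,conet)
f=[fin,cone,flat_lid]
print(np.arctan2(*( (fin-flat_lid)[::-1]))-np.pi/2,np.linalg.norm(fin-flat_lid))
cc=[C(*p,.034) for p in[(66,72),(700,98),(692,250),(57,222)]];print(cc,np.mean(cc,0))
d=cc[0]+cc[3]-cc[1]-cc[2];print(np.arctan2(d[1],d[0])-np.pi/2,np.linalg.norm(d)/2)
E
```

```text
[ 0.5102 -0.1029] [ 0.5171 -0.1802] [ 0.5303 -0.3364] [ 0.5227 -0.2559] [ 0.5183 -0.1811]
0.08584404776413934 0.23440367476902804
[array([0.5581, 0.3597]), array([0.5434, 0.0441]), array([0.4681, 0.0482]), array([0.4834, 0.3623])] [0.5133 0.2036]
-0.04759536827553168 0.3151856726766566
```

Run:
```python
from h import *
print(delta((.5105,-.1025,.24),.086))
```

```text
(array([ 0.1,  0.1, 65.9]), array([-454.1,  516. ,   -8.9]))
```

move_arm(
  targets=[
    [[0,0,8],[-40,45,-9],1],
    [[0,0,16],[-80,91,-9],1],
    [[0,0,24],[-120,137,-9],1],
    [[0,0,32],[-160,182,-9],1],
    [[0,0,40],[-200,228,-9],1],
    [[0,0,48],[-240,274,-9],1],
    [[0,0,56],[-280,320,-9],1],
    [[0,0,62],[-325,370,-9],1],
    [[0,0,66],[-370,420,-9],1],
    [[0,0,66],[-412,468,-9],1],
    [[0,0,66],[-454,516,-9],1],
    [[0,0,66],[-454,516,-9],1],
  ],
)

```text
time_s: 1.6
tool_pos: [0.5111, -0.1057, 0.2382]
ee_rot: [[0.997, 0.08, -0.003], [0.08, -0.997, -0.002], [-0.004, 0.001, -1.0]]
wrist_force: [-0.1, 0.5, -0.5]
opening: 0.0854
```

Run:
```python
from h import *
print(delta((.5105,-.1025,.24),.086))
c=manip.camera_info("wrist");snap("wrist","pics/w1.png",None,1.25)
o=np.array([.52,-.219])
for y in(.117,.039,-.039,-.117):
    p=place(o,.086,y);print(p,pix(c,[*p,.077])*1.25,pix(c,[*p,.12])*1.25)
s=manip.get_state();print(s['time_s'],s['joint_pos'],s['wrist_force'])
```

```text
(array([ 0.1,  0.2, -0.3]), array([-0.4, -3.3, -1.8]))
[ 0.51   -0.1024] [401.6785 225.8983] [401.2028 242.2239]
[ 0.5167 -0.1801] [402.3301 324.7628] [401.9835 353.6291]
[ 0.5233 -0.2579] [402.8967 410.7282] [402.6491 448.6141]
[ 0.53   -0.3356] [403.3939 486.1642] [403.2233 530.5601]
1.65 [-0.33    0.0446  0.1097  1.6382 -0.0029  1.1596] [ 0.5818 -1.2258  0.0546]
```

View pics/w1.png

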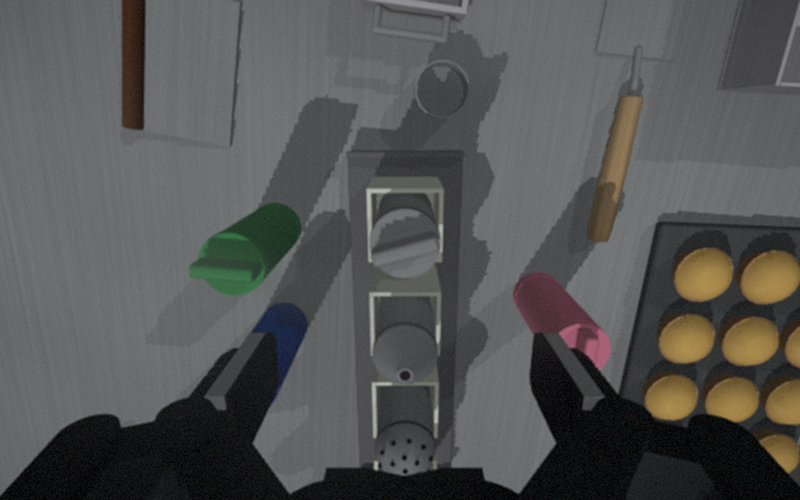

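Run:
```python
from h import *
c=manip.camera_info("top");o=np.array([.5215,-.219])
R=np.array([[np.cos(.086),-np.sin(.086)],[np.sin(.086),np.cos(.086)]])
for n,p,z in(("pink",(396,151),.126),("green",(215/5.5+339.6,447/5.5+164.6),.115),("blue",(443/5.5+339.6,431/5.5+164.6),.13)):
    w=ray(c,p,z);print(n,w,R.T@(w[:2]-o))
for y in(.117,.039,-.039,-.117): print(place(o,.086,y))
print(delta((*place(o,.086,.117),.082),.086))
```

```text
pink [ 0.6373 -0.1728  0.126 ] [0.1194 0.0361]
green [ 0.3988 -0.1264  0.115 ] [-0.1143  0.1028]
blue [ 0.4057 -0.2269  0.13  ] [-0.1161  0.0021]
[ 0.5115 -0.1024]
[ 0.5182 -0.1801]
[ 0.5248 -0.2579]
[ 0.5315 -0.3356]
(array([ 0.1,  0.2, -0.3]), array([  1.1,  -3.1, 156.4]))
```

move_arm(
  targets=[
    [[0,0,0],[1,-3,20],0.7],
    [[0,0,0],[1,-3,50],0.7],
    [[0,0,0],[1,-3,80],0.7],
    [[0,0,0],[1,-3,110],0.7],
    [[0,0,0],[1,-3,135],0.7],
    [[0,0,0],[1,-3,156],0.7],
    [[0,0,0],[1,-3,156],0.7],
    [[0,0,0],[1,-3,156],-1],
    [[0,0,0],[1,-3,156],-1],
    [[0,0,0],[1,-3,156],-1],
    [[0,0,0],[1,-3,156],-1],
    [[0,0,0],[1,-3,156],-1],
  ],
  newtons=40,
)

```text
time_s: 3.15
tool_pos: [0.5122, -0.1026, 0.0841]
ee_rot: [[0.997, 0.081, -0.001], [0.081, -0.997, -0.002], [-0.001, 0.002, -1.0]]
wrist_force: [-2.8, 0.9, 6.2]
opening: 0.0433
```

Run:
```python
from h import *
s=manip.get_state();print(s['time_s'],s['tool_pos'],s['opening'],s['wrist_force'])
o=np.array([.5215,-.219]);co=np.array([.5133,.2036])
print(delta((*place(o,.086,.117),.082),.086))
for y in (-.117,-.039,.039,.117):print(place(co,-.0476,y))
```

```text
3.15 [ 0.5122 -0.1026  0.0841] 0.0433012714373824 [-2.8328  0.9114  6.1601]
(array([ 0.1,  0.1, -0.3]), array([-0.7, -0.2,  2.1]))
[0.5077 0.0867]
[0.5114 0.1646]
[0.5152 0.2426]
[0.5189 0.3205]
```

move_arm(
  targets=[
    [[0,0,0],[0,0,-8],-1],
    [[0,0,0],[0,0,-25],-1],
    [[0,0,0],[0,0,-50],-1],
    [[0,0,0],[0,0,-80],-1],
    [[0,0,0],[0,0,-110],-1],
    [[0,0,0],[0,0,-135],-1],
    [[0,0,0],[0,0,-155],-1],
    [[0,0,2],[3,-30,-155],-1],
    [[0,0,4],[5,-75,-155],-1],
    [[0,0,6],[8,-120,-155],-1],
    [[0,0,7],[10,-165,-155],-1],
    [[0,0,7],[11,-189,-155],-1],
  ],
)

```text
time_s: 4.65
tool_pos: [0.5078, 0.089, 0.2397]
ee_rot: [[0.999, -0.039, 0.0], [-0.039, -0.999, -0.002], [0.0, 0.002, -1.0]]
wrist_force: [0.7, 0.6, -1.7]
opening: 0.0431
```

Run:
```python
from h import *
s=manip.get_state();print(s['time_s'],s['tool_pos'],s['opening'],s['wrist_force'])
c=manip.camera_info("wrist");snap("wrist","pics/w2.png",None,1.25)
co=np.array([.5133,.2036])
for y in (-.117,-.039,.039,.117):p=place(co,-.0476,y);print(p,pix(c,[*p,.034])*1.25)
print(delta((*place(co,-.0476,-.117),.074),-.0476))
```

```text
4.65 [0.5078 0.089  0.2397] 0.043074627631319085 [ 0.6936  0.5666 -1.6806]
[0.5077 0.0867] [402.3412 219.9332]
[0.5114 0.1646] [403.1689 119.926 ]
[0.5152 0.2426] [404.1217   4.7894]
[0.5189 0.3205] [ 405.2306 -129.1907]
(array([-0.1,  0. ,  0.6]), array([  0.3,   4.8, 165.6]))
```

View pics/w2.png

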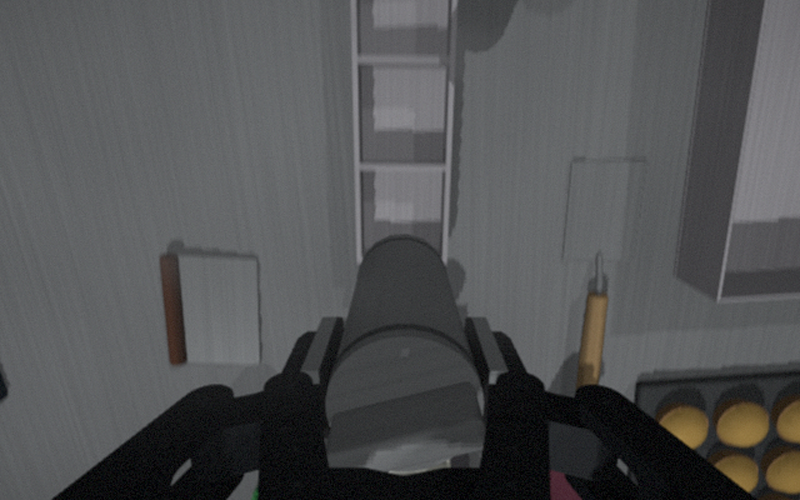

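Run:
```python
from h import *
c=manip.camera_info("wrist")
co=np.array([.5133,.2036])
for y in(-.078,0):print(pix(c,[*place(co,-.0476,y),.034])*1.25)
for p in((403,166),(402,61)):print(ray(c,(p[0]/1.25,p[1]/1.25),.034))
```

```text
[403.3056 175.3044]
[404.4388  68.7414]
[0.5096 0.1329 0.034 ]
[0.5117 0.2089 0.034 ]
```

move_arm(
  targets=[
    [[0,0,0.5],[0,2,0],-1],
    [[0,0,0.5],[0,2,0],-1],
    [[0,0,0.5],[0,2,0],-1],
  ],
)

```text
time_s: 5.08
tool_pos: [0.5077, 0.0884, 0.2398]
ee_rot: [[0.999, -0.047, 0.0], [-0.047, -0.999, 0.001], [0.0, -0.001, -1.0]]
wrist_force: [-0.3, 0.0, -1.5]
opening: 0.043
```

Run:
```python
from h import *
s=manip.get_state();print(s['tool_pos'],s['qvel'])
c=manip.camera_info("wrist");snap("wrist","pics/w3.png",(260,0,400,200),3)
co=np.array([.5133,.2036])
for y in(-.078,0):print((pix(c,[*place(co,-.0476,y),.034])-[260,0])*3)
for x in(-.036,.036):print((pix(c,[*place(co+[x,0],-.0476,-.078),.034])-[260,0])*3)
print(manip.get_state()['tool_pos'])
```

```text
[0.5077 0.0884 0.2398] [ 0.0019  0.0008 -0.0024 -0.0007  0.0031  0.0009]
[186.0001 411.4588]
[185.9825 154.4262]
[ 76.9241 416.6491]
[295.3678 406.2546]
[0.5076 0.0884 0.2397]
```

View pics/w3.png

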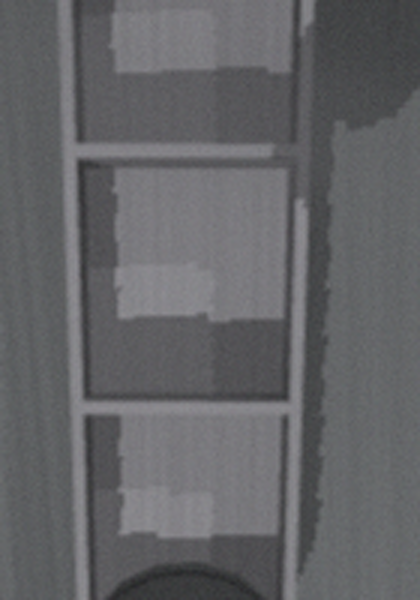

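move_arm(
  targets=[
    [[0,0,0],[0,0,15],-1],
    [[0,0,0],[0,0,40],-1],
    [[0,0,0],[0,0,65],-1],
    [[0,0,0],[0,0,90],-1],
    [[0,0,0],[0,0,115],-1],
    [[0,0,0],[0,0,135],-1],
    [[0,0,0],[0,0,150],-1],
    [[0,0,0],[0,0,158],-1],
    [[0,0,0],[0,0,163],-1],
    [[0,0,0],[0,0,166],-1],
    [[0,0,0],[0,0,167],-1],
    [[0,0,0],[0,0,167],-1],
  ],
)

```text
time_s: 6.62
tool_pos: [0.508, 0.0886, 0.0732]
ee_rot: [[0.999, -0.047, 0.001], [-0.047, -0.999, 0.001], [0.001, -0.001, -1.0]]
wrist_force: [0.6, 0.0, -1.8]
opening: 0.0431
```

move_arm(
  targets=[
    [[0,0,0],[0,0,1],-1],
    [[0,0,0],[0,0,1.5],-1],
    [[0,0,0],[0,0,2],-1],
    [[0,0,0],[0,0,2],0],
    [[0,0,0],[0,0,2],0.5],
    [[0,0,0],[0,0,2],0.7],
    [[0,0,0],[0,0,2],0.7],
    [[0,0,0],[0,0,-10],0.7],
    [[0,0,0],[0,0,-50],0.7],
    [[0,0,0],[0,0,-90],0.7],
    [[0,0,0],[0,0,-130],0.7],
    [[0,0,0],[0,0,-165],0.7],
  ],
)

```text
time_s: 8.12
tool_pos: [0.5082, 0.0885, 0.241]
ee_rot: [[0.999, -0.047, 0.003], [-0.047, -0.999, 0.001], [0.003, -0.001, -1.0]]
wrist_force: [-0.0, -0.5, 0.8]
opening: 0.0726
```

Run:
```python
from h import *
s=manip.get_state();print(s['time_s'],s['tool_pos'],s['opening'],s['wrist_force'])
o=np.array([.5215,-.219])
print(delta((*place(o,.086,.039),.24),.086))
snap("scene","pics/s1.png",(180,70,500,330),2.4)
```

```text
8.125 [0.5082 0.0885 0.241 ] 0.07262367137932006 [-0.0257 -0.526   0.7678]
(array([-0.1, -0.2, -7.6]), array([ 22.6, 267.8,   0.7]))
```

View pics/s1.png

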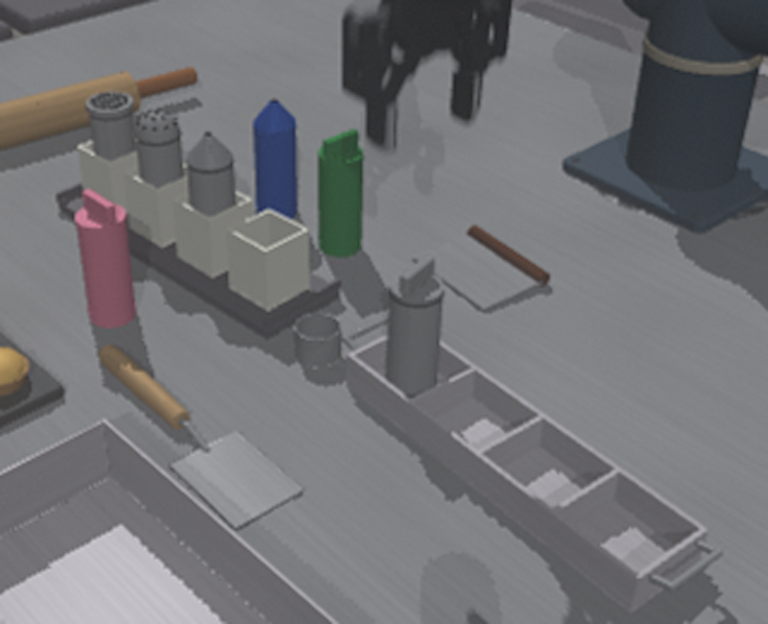

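The fin shaker stands upright in the right compartment. Next is the cone.

move_arm(
  targets=[
    [[0,0,-1],[3,30,0],0.7],
    [[0,0,-3],[7,80,0],0.7],
    [[0,0,-5],[11,130,0],0.7],
    [[0,0,-6],[15,180,0],0.7],
    [[0,0,-7.6],[19,225,0],0.7],
    [[0,0,-7.6],[22,255,0],0.7],
    [[0,0,-7.6],[22.6,268,1],0.7],
    [[0,0,-7.6],[22.6,268,1],0.7],
    [[0,0,-7.6],[22.6,268,1],0.7],
  ],
)

```text
time_s: 9.3
tool_pos: [0.5203, -0.1791, 0.2453]
ee_rot: [[0.996, 0.087, 0.012], [0.086, -0.996, 0.002], [0.012, -0.001, -1.0]]
wrist_force: [0.0, 0.2, 0.5]
opening: 0.0724
```

Run:
```python
from h import *
o=np.array([.5215,-.219])
print(delta((*place(o,.086,.039),.084),.086))
```

```text
(array([-0.1, -0.7,  0. ]), array([ -4.2,   1.1, 161.3]))
```

move_arm(
  targets=[
    [[0,-0.4,0],[-2,1,20],0.7],
    [[0,-0.7,0],[-3,1,50],0.7],
    [[0,-0.7,0],[-3.5,1,80],0.7],
    [[0,-0.7,0],[-4,1,110],0.7],
    [[0,-0.7,0],[-4.2,1,140],0.7],
    [[0,-0.7,0],[-4.2,1,161],0.7],
    [[0,-0.7,0],[-4.2,1,161],0.7],
    [[0,-0.7,0],[-4.2,1,161],0.7],
  ],
)

```text
time_s: 10.3
tool_pos: [0.5188, -0.1796, 0.0855]
ee_rot: [[0.996, 0.088, 0.001], [0.088, -0.996, 0.0], [0.001, -0.0, -1.0]]
wrist_force: [0.5, -0.2, 0.6]
opening: 0.0723
```

Run:
```python
from h import *
o=np.array([.5215,-.219])
print(delta((*place(o,.086,.039),.084),.086))
```

```text
(array([-0. , -0.1,  0.1]), array([-0.7,  0.5,  1.5]))
```

move_arm(
  targets=[
    [[0,0,0],[-0.5,0,1],-1],
    [[0,0,0],[-0.5,0,1],-1],
    [[0,0,0],[-0.5,0,1],-1],
    [[0,0,0],[-0.5,0,1],-1],
    [[0,0,0],[-0.5,0,1],-1],
    [[0,0,0],[-0.5,0,-8],-1],
    [[0,0,0],[-0.5,0,-25],-1],
    [[0,0,0],[-0.5,0,-55],-1],
    [[0,0,0],[-0.5,0,-85],-1],
    [[0,0,0],[-0.5,0,-115],-1],
    [[0,0,0],[-0.5,0,-140],-1],
    [[0,0,0],[-0.5,0,-156],-1],
  ],
)

```text
time_s: 11.8
tool_pos: [0.5186, -0.18, 0.2439]
ee_rot: [[0.996, 0.088, 0.004], [0.088, -0.996, -0.001], [0.004, 0.001, -1.0]]
wrist_force: [0.4, 1.2, -1.3]
opening: 0.0431
```

Run:
```python
from h import *
s=manip.get_state();print(s['time_s'],s['tool_pos'],s['opening'],s['wrist_force'])
co=np.array([.5133,.2048])
print(delta((*place(co,-.0476,-.039),.24),-.0476))
```

```text
11.8 [ 0.5186 -0.18    0.2439] 0.04314937364497394 [ 0.3639  1.2038 -1.3435]
(array([ 0. , -0.2,  7.8]), array([  23.1, -345.1,    3.6]))
```

move_arm(
  targets=[
    [[0,0,1],[2,-25,1],-1],
    [[0,0,2],[5,-65,2],-1],
    [[0,0,3],[8,-110,3],-1],
    [[0,0,4],[11,-155,3],-1],
    [[0,0,5],[14,-200,3],-1],
    [[0,0,6],[17,-245,3],-1],
    [[0,0,7],[20,-290,3],-1],
    [[0,-0.2,7.8],[22,-325,3],-1],
    [[0,-0.2,7.8],[23,-340,3],-1],
    [[0,-0.2,7.8],[23,-345,3],-1],
    [[0,-0.2,7.8],[23,-345,3],-1],
    [[0,-0.2,7.8],[23,-345,3],-1],
  ],
)

```text
time_s: 13.3
tool_pos: [0.5115, 0.1646, 0.2406]
ee_rot: [[0.999, -0.05, 0.0], [-0.05, -0.999, -0.001], [0.0, 0.001, -1.0]]
wrist_force: [0.3, 0.4, -1.6]
opening: 0.0432
```

Run:
```python
from h import *
co=np.array([.5133,.2048])
print(delta((*place(co,-.0476,-.039),.074),-.0476))
```

```text
(array([ 0.1, -0. , -0.1]), array([ -0.1,  -1.4, 166.6]))
```

move_arm(
  targets=[
    [[0,0,0],[0,-1,15],-1],
    [[0,0,0],[0,-1,40],-1],
    [[0,0,0],[0,-1,65],-1],
    [[0,0,0],[0,-1,90],-1],
    [[0,0,0],[0,-1,115],-1],
    [[0,0,0],[0,-1,135],-1],
    [[0,0,0],[0,-1,150],-1],
    [[0,0,0],[0,-1,158],-1],
    [[0,0,0],[0,-1,163],-1],
    [[0,0,0],[0,-1,166],-1],
    [[0,0,0],[0,-1,167],-1],
    [[0,0,0],[0,-1,167],-1],
  ],
)

```text
time_s: 14.8
tool_pos: [0.512, 0.1655, 0.0743]
ee_rot: [[0.999, -0.05, 0.001], [-0.05, -0.999, -0.001], [0.001, 0.001, -1.0]]
wrist_force: [0.3, 0.3, -0.3]
opening: 0.0429
```

move_arm(
  targets=[
    [[0,0,0],[0,0,1],-1],
    [[0,0,0],[0,0,1.5],-1],
    [[0,0,0],[0,0,2],-1],
    [[0,0,0],[0,0,2],0],
    [[0,0,0],[0,0,2],0.5],
    [[0,0,0],[0,0,2],0.7],
    [[0,0,0],[0,0,2],0.7],
    [[0,0,0],[0,0,-10],0.7],
    [[0,0,0],[0,0,-50],0.7],
    [[0,0,0],[0,0,-90],0.7],
    [[0,0,0],[0,0,-130],0.7],
    [[0,0,0],[0,0,-165],0.7],
  ],
)

```text
time_s: 16.3
tool_pos: [0.5121, 0.1658, 0.2421]
ee_rot: [[0.999, -0.05, 0.004], [-0.05, -0.999, -0.001], [0.004, 0.0, -1.0]]
wrist_force: [0.5, 0.7, -0.1]
opening: 0.0724
```

Run:
```python
from h import *
o=np.array([.5215,-.219])
print(delta((*place(o,.086,-.039),.24),.086))
```

```text
(array([ 0. , -0.2, -7.8]), array([ 33.7, 422.5,   2.4]))
```

move_arm(
  targets=[
    [[0,0,-1],[2,25,0],0.7],
    [[0,0,-2],[6,75,1],0.7],
    [[0,0,-3],[10,125,1],0.7],
    [[0,0,-4],[14,175,2],0.7],
    [[0,0,-5],[18,225,2],0.7],
    [[0,0,-6],[22,275,2],0.7],
    [[0,0,-7],[26,325,2],0.7],
    [[0,-0.2,-7.8],[30,375,2],0.7],
    [[0,-0.2,-7.8],[33,410,2],0.7],
    [[0,-0.2,-7.8],[33.7,422,2],0.7],
    [[0,-0.2,-7.8],[33.7,422,2],0.7],
    [[0,-0.2,-7.8],[33.7,422,2],0.7],
  ],
)

```text
time_s: 17.8
tool_pos: [0.525, -0.2561, 0.2408]
ee_rot: [[0.996, 0.088, 0.001], [0.088, -0.996, -0.0], [0.001, 0.0, -1.0]]
wrist_force: [-0.5, -0.4, 0.1]
opening: 0.0725
```

Run:
```python
from h import *
o=np.array([.5215,-.219])
print(delta((*place(o,.086,-.039),.084),.086))
c=manip.camera_info("wrist");snap("wrist","pics/w4.png",None,1.25)
for y in(.039,-.039,-.117):print(pix(c,[*place(o,.086,y),.077])*1.25)
```

```text
(array([ 0. , -0. ,  0.1]), array([ -0.4,   1.7, 156.8]))
[401.7033 119.4356]
[401.6159 232.204 ]
[401.5406 329.4781]
```

View pics/w4.png

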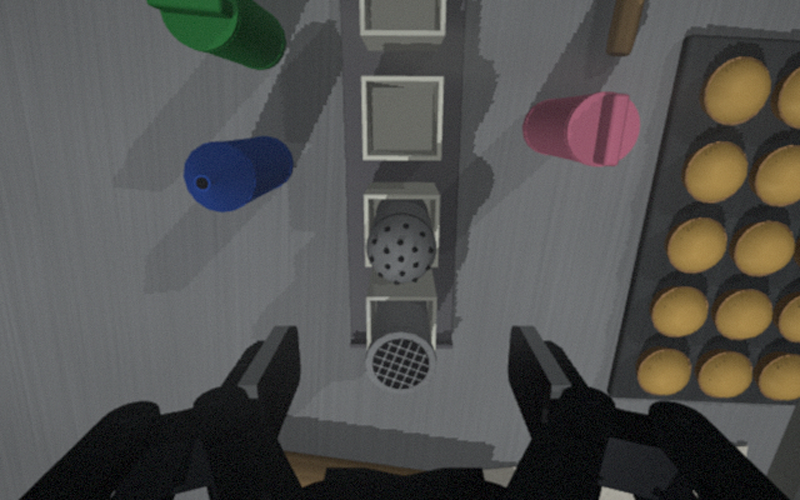

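The empty cone well is centred at (402,118), and the prediction was (402,119), so the stand fit holds. Descending on the dome.

move_arm(
  targets=[
    [[0,0,0],[0,1,20],0.7],
    [[0,0,0],[0,1.7,50],0.7],
    [[0,0,0],[0,1.7,80],0.7],
    [[0,0,0],[0,1.7,110],0.7],
    [[0,0,0],[0,1.7,140],0.7],
    [[0,0,0],[0,1.7,157],0.7],
    [[0,0,0],[0,1.7,157],0.7],
    [[0,0,0],[0,1.7,157],0.7],
  ],
)

```text
time_s: 18.85
tool_pos: [0.5262, -0.2579, 0.0854]
ee_rot: [[0.996, 0.088, 0.003], [0.088, -0.996, -0.002], [0.003, 0.002, -1.0]]
wrist_force: [0.0, -0.7, -0.1]
opening: 0.0726
```

Run:
```python
from h import *
o=np.array([.5215,-.219])
print(delta((*place(o,.086,-.039),.084),.086))
```

```text
(array([ 0.1, -0.1,  0.1]), array([-1.3, -0.2,  1.4]))
```

move_arm(
  targets=[
    [[0,0,0],[-1,0,1],-1],
    [[0,0,0],[-1,0,1],-1],
    [[0,0,0],[-1,0,1],-1],
    [[0,0,0],[-1,0,1],-1],
    [[0,0,0],[-1,0,1],-1],
    [[0,0,0],[-1,0,-8],-1],
    [[0,0,0],[-1,0,-25],-1],
    [[0,0,0],[-1,0,-55],-1],
    [[0,0,0],[-1,0,-85],-1],
    [[0,0,0],[-1,0,-115],-1],
    [[0,0,0],[-1,0,-140],-1],
    [[0,0,0],[-1,0,-156],-1],
  ],
)

```text
time_s: 20.35
tool_pos: [0.5254, -0.258, 0.244]
ee_rot: [[0.996, 0.088, 0.005], [0.088, -0.996, -0.003], [0.005, 0.004, -1.0]]
wrist_force: [0.2, -0.4, -1.6]
opening: 0.0434
```

Run:
```python
from h import *
co=np.array([.5133,.2048])
print(delta((*place(co,-.0476,.039),.24),-.0476))
```

```text
(array([ 0.2, -0.3,  7.8]), array([  34.2, -500.7,    2.4]))
```

move_arm(
  targets=[
    [[0,0,1],[2,-25,1],-1],
    [[0,0,2],[5,-70,2],-1],
    [[0,0,3],[8,-118,2],-1],
    [[0,0,4],[11,-166,2],-1],
    [[0,0,5],[15,-214,2],-1],
    [[0,0,5],[18,-262,2],-1],
    [[0,0,6],[21,-310,2],-1],
    [[0,0,7],[25,-358,2],-1],
    [[0,-0.3,7.8],[28,-406,2],-1],
    [[0,-0.3,7.8],[31,-450,2],-1],
    [[0,-0.3,7.8],[33,-485,2],-1],
    [[0,-0.3,7.8],[34,-500,2],-1],
  ],
)

```text
time_s: 21.85
tool_pos: [0.5146, 0.2449, 0.2409]
ee_rot: [[0.999, -0.045, 0.0], [-0.045, -0.999, -0.003], [0.0, 0.003, -1.0]]
wrist_force: [0.9, -0.2, -0.9]
opening: 0.0433
```

move_arm(
  targets=[
    [[0,0,0],[0,0,0],-1],
    [[0,0,0],[0,0,0],-1],
    [[0,0,0],[0,0,0],-1],
  ],
)

```text
time_s: 22.22
tool_pos: [0.5149, 0.2437, 0.2411]
ee_rot: [[0.999, -0.047, 0.001], [-0.047, -0.999, -0.003], [0.001, 0.003, -1.0]]
wrist_force: [-0.2, -0.4, -1.4]
opening: 0.0433
```

Run:
```python
from h import *
co=np.array([.5133,.2048])
print(delta((*place(co,-.0476,.039),.074),-.0476))
```

```text
(array([ 0.2, -0. ,  0. ]), array([  0.1,  -0.6, 167.1]))
```

move_arm(
  targets=[
    [[0,0,0],[0,-0.6,15],-1],
    [[0,0,0],[0,-0.6,40],-1],
    [[0,0,0],[0,-0.6,65],-1],
    [[0,0,0],[0,-0.6,90],-1],
    [[0,0,0],[0,-0.6,115],-1],
    [[0,0,0],[0,-0.6,135],-1],
    [[0,0,0],[0,-0.6,150],-1],
    [[0,0,0],[0,-0.6,158],-1],
    [[0,0,0],[0,-0.6,163],-1],
    [[0,0,0],[0,-0.6,166],-1],
    [[0,0,0],[0,-0.6,167],-1],
    [[0,0,0],[0,-0.6,167],-1],
  ],
)

```text
time_s: 23.72
tool_pos: [0.5153, 0.244, 0.0746]
ee_rot: [[0.999, -0.047, 0.001], [-0.047, -0.999, -0.003], [0.002, 0.003, -1.0]]
wrist_force: [0.1, -0.0, -1.6]
opening: 0.0433
```

move_arm(
  targets=[
    [[0,0,0],[0,0,1],-1],
    [[0,0,0],[0,0,1.5],-1],
    [[0,0,0],[0,0,2],-1],
    [[0,0,0],[0,0,2],0],
    [[0,0,0],[0,0,2],0.5],
    [[0,0,0],[0,0,2],0.7],
    [[0,0,0],[0,0,2],0.7],
    [[0,0,0],[0,0,-10],0.7],
    [[0,0,0],[0,0,-50],0.7],
    [[0,0,0],[0,0,-90],0.7],
    [[0,0,0],[0,0,-130],0.7],
    [[0,0,0],[0,0,-165],0.7],
  ],
)

```text
time_s: 25.22
tool_pos: [0.5155, 0.2445, 0.2425]
ee_rot: [[0.999, -0.047, 0.004], [-0.047, -0.999, -0.002], [0.004, 0.002, -1.0]]
wrist_force: [0.5, 0.9, -0.1]
opening: 0.0727
```

Run:
```python
from h import *
o=np.array([.5215,-.219])
print(delta((*place(o,.086,-.117),.24),.086))
```

```text
(array([ 0.1, -0.2, -7.6]), array([ 43.2, 578.7,   3.8]))
```

move_arm(
  targets=[
    [[0,0,-1],[2,30,1],0.7],
    [[0,0,-2],[6,85,2],0.7],
    [[0,0,-3],[10,140,2],0.7],
    [[0,0,-4],[15,195,3],0.7],
    [[0,0,-4],[19,250,3],0.7],
    [[0,0,-5],[23,305,3],0.7],
    [[0,0,-6],[27,360,3],0.7],
    [[0,0,-7],[31,415,3],0.7],
    [[0,-0.2,-7.6],[35,470,3],0.7],
    [[0,-0.2,-7.6],[39,520,3],0.7],
    [[0,-0.2,-7.6],[42,560,3],0.7],
    [[0,-0.2,-7.6],[43,578,3],0.7],
  ],
)

```text
time_s: 26.72
tool_pos: [0.5311, -0.3371, 0.241]
ee_rot: [[0.997, 0.083, 0.001], [0.083, -0.997, -0.003], [0.0, 0.003, -1.0]]
wrist_force: [0.2, 0.1, -1.8]
opening: 0.0728
```

move_arm(
  targets=[
    [[0,0,0],[0,0,0],0.7],
    [[0,0,0],[0,0,0],0.7],
    [[0,0,0],[0,0,0],0.7],
  ],
)

```text
time_s: 27.1
tool_pos: [0.5314, -0.3356, 0.2416]
ee_rot: [[0.996, 0.085, 0.001], [0.085, -0.996, -0.002], [0.001, 0.003, -1.0]]
wrist_force: [0.0, -0.3, -0.1]
opening: 0.0724
```

Run:
```python
from h import *
o=np.array([.5215,-.219])
print(delta((*place(o,.086,-.117),.084),.086))
```

```text
(array([ 0.1, -0. , -0. ]), array([  0. ,  -0.4, 157.6]))
```

move_arm(
  targets=[
    [[0,0,0],[0,0,20],0.7],
    [[0,0,0],[0,0,50],0.7],
    [[0,0,0],[0,0,80],0.7],
    [[0,0,0],[0,0,110],0.7],
    [[0,0,0],[0,0,140],0.7],
    [[0,0,0],[-0.5,0,160.5],0.7],
    [[0,0,0],[-0.5,0,160.5],0.7],
    [[0,0,0],[-0.5,0,160.5],-1],
    [[0,0,0],[-0.5,0,160.5],-1],
    [[0,0,0],[-0.5,0,160.5],-1],
    [[0,0,0],[-0.5,0,160.5],-1],
    [[0,0,0],[-0.5,0,160.5],-1],
  ],
)

```text
time_s: 28.6
tool_pos: [0.5321, -0.3368, 0.0832]
ee_rot: [[0.996, 0.085, 0.004], [0.085, -0.996, -0.004], [0.004, 0.005, -1.0]]
wrist_force: [-0.2, 0.3, 4.9]
opening: 0.0456
```

Opening is 45.6 mm, where the other shakers gave about 43.2. I'll look before lifting.

move_arm(
  targets=[
    [[0,0,0],[0,0,0],-1],
    [[0,0,0],[0,0,0],-1],
  ],
)

```text
time_s: 28.85
tool_pos: [0.5322, -0.3369, 0.0833]
ee_rot: [[0.996, 0.085, 0.004], [0.085, -0.996, -0.005], [0.004, 0.005, -1.0]]
wrist_force: [0.1, 0.3, 1.5]
opening: 0.0454
```

Run:
```python
from h import *
s=manip.get_state();print(s['tool_pos'],s['opening'],s['wrist_force'],s['moment'])
snap("wrist","pics/w5.png",(170,150,490,400),2.4)
```

```text
[ 0.5322 -0.3369  0.0833] 0.045436411882231666 [0.1157 0.3022 1.5325] [ 0.0978 -0.0176  0.0109]
```

View pics/w5.png

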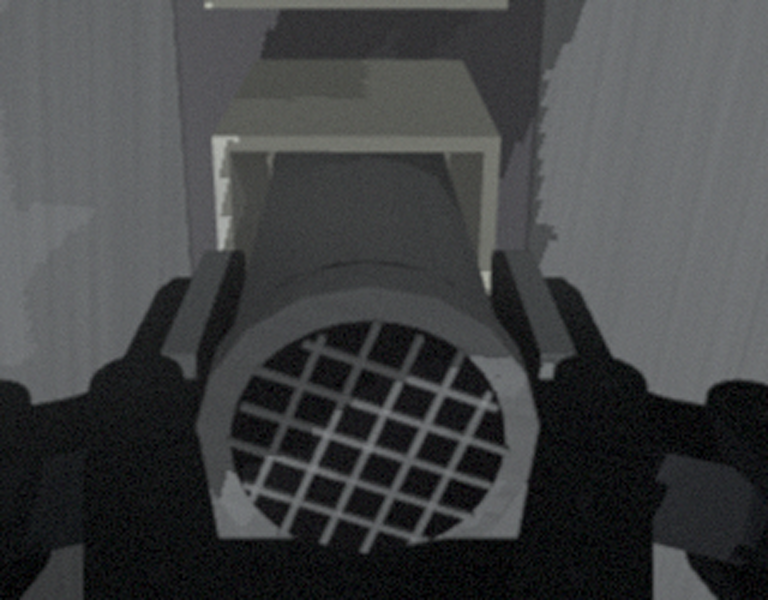

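The pads' upper ends reach the lid's wider edge. I'll open, go 4.5 mm lower and grip again.

move_arm(
  targets=[
    [[0,0,0],[-0.5,0,0],0.3],
    [[0,0,0],[-0.5,0,0],0.6],
    [[0,0,0],[-0.5,0,2],0.6],
    [[0,0,0],[-0.5,-0.5,4.5],0.6],
    [[0,0,0],[-0.5,-0.5,4.5],0.6],
    [[0,0,0],[-0.5,-0.5,4.5],-1],
    [[0,0,0],[-0.5,-0.5,4.5],-1],
    [[0,0,0],[-0.5,-0.5,4.5],-1],
    [[0,0,0],[-0.5,-0.5,4.5],-1],
    [[0,0,0],[-0.5,-0.5,4.5],-1],
    [[0,0,0],[-0.5,-0.5,4.5],-1],
  ],
)

```text
time_s: 30.28
tool_pos: [0.5315, -0.3365, 0.0788]
ee_rot: [[0.996, 0.085, 0.004], [0.085, -0.996, -0.005], [0.004, 0.005, -1.0]]
wrist_force: [-0.5, 0.3, 0.2]
opening: 0.044
```

move_arm(
  targets=[
    [[0,0,0],[0,0,-8],-1],
    [[0,0,0],[0,0,-22],-1],
    [[0,0,0],[0,0,-45],-1],
    [[0,0,0],[0,0,-70],-1],
    [[0,0,0],[0,0,-95],-1],
    [[0,0,0],[0,0,-120],-1],
    [[0,0,0],[0,0,-145],-1],
    [[0,0,0],[0,0,-161],-1],
    [[0,0,0],[0,0,-161],-1],
  ],
)

```text
time_s: 31.4
tool_pos: [0.532, -0.3364, 0.2429]
ee_rot: [[0.996, 0.085, 0.008], [0.085, -0.996, -0.008], [0.008, 0.008, -1.0]]
wrist_force: [-0.6, -0.1, -1.3]
opening: 0.0433
```

Run:
```python
from h import *
co=np.array([.5133,.2048])
print(delta((*place(co,-.0476,.117),.24),-.0476))
```

```text
(array([ 0.5, -0.5,  7.6]), array([  43. , -656.8,   -2.3]))
```

Held at 43.3 mm with the weight on the wrist. Carrying it to the caddy's left end.

move_arm(
  targets=[
    [[0,0,1],[2,-25,0],-1],
    [[0,0,2],[5,-75,0],-1],
    [[0,0,2],[9,-130,0],-1],
    [[0,0,3],[12,-185,0],-1],
    [[0,0,3],[16,-240,-1],-1],
    [[0,0,4],[20,-295,-1],-1],
    [[0,0,5],[23,-350,-1],-1],
    [[0,0,5],[27,-405,-1],-1],
    [[0,0,6],[31,-460,-2],-1],
    [[0,0,7],[34,-515,-2],-1],
    [[0,0,7],[37,-565,-2],-1],
    [[0.5,-0.5,7.6],[40,-610,-2],-1],
  ],
)

```text
time_s: 32.9
tool_pos: [0.519, 0.2768, 0.2393]
ee_rot: [[0.999, -0.046, -0.002], [-0.046, -0.999, 0.001], [-0.002, -0.001, -1.0]]
wrist_force: [0.6, -0.3, -0.9]
opening: 0.044
```

Run:
```python
from h import *
co=np.array([.5133,.2048])
print(delta((*place(co,-.0476,.117),.24),-.0476))
```

```text
(array([-0. ,  0.1,  0.1]), array([ -2.2, -44.8,  -0.7]))
```

move_arm(
  targets=[
    [[0,0,0],[-1,-25,0],-1],
    [[0,0,0],[-2,-40,0],-1],
    [[0,0,0],[-2,-45,0],-1],
    [[0,0,0],[-2,-45,0],-1],
    [[0,0,0],[-2,-45,0],-1],
  ],
)

```text
time_s: 33.52
tool_pos: [0.5194, 0.3208, 0.2396]
ee_rot: [[0.999, -0.048, -0.001], [-0.048, -0.999, 0.0], [-0.001, -0.0, -1.0]]
wrist_force: [0.3, 0.1, -2.3]
opening: 0.0438
```

Run:
```python
from h import *
co=np.array([.5133,.2048])
print(delta((*place(co,-.0476,.117),.069),-.0476))
```

```text
(array([-0. ,  0.1, -0. ]), array([ -0.3,  -0.8, 170.6]))
```

move_arm(
  targets=[
    [[0,0,0],[0,-0.8,15],-1],
    [[0,0,0],[0,-0.8,40],-1],
    [[0,0,0],[0,-0.8,65],-1],
    [[0,0,0],[0,-0.8,90],-1],
    [[0,0,0],[0,-0.8,115],-1],
    [[0,0,0],[0,-0.8,137],-1],
    [[0,0,0],[0,-0.8,153],-1],
    [[0,0,0],[0,-0.8,162],-1],
    [[0,0,0],[0,-0.8,167],-1],
    [[0,0,0],[0,-0.8,170],-1],
    [[0,0,0],[0,-0.8,171],-1],
    [[0,0,0],[0,-0.8,171],-1],
  ],
)

```text
time_s: 35.02
tool_pos: [0.5195, 0.3219, 0.0691]
ee_rot: [[0.999, -0.048, -0.001], [-0.048, -0.999, 0.001], [-0.001, -0.001, -1.0]]
wrist_force: [-0.7, -0.1, -1.6]
opening: 0.0434
```

move_arm(
  targets=[
    [[0,0,0],[0,0,1],-1],
    [[0,0,0],[0,0,2],-1],
    [[0,0,0],[0,0,2.5],-1],
    [[0,0,0],[0,0,2.5],-1],
  ],
)

```text
time_s: 35.52
tool_pos: [0.5196, 0.322, 0.067]
ee_rot: [[0.999, -0.048, -0.0], [-0.048, -0.999, 0.001], [-0.0, -0.001, -1.0]]
wrist_force: [-1.1, -0.4, 0.3]
opening: 0.0434
```

Touched down: the force went from -1.6 to +0.3 N. Releasing and rising, then moving clear.

move_arm(
  targets=[
    [[0,0,0],[0,0,0],-0.1],
    [[0,0,0],[0,0,0],0.3],
    [[0,0,0],[0,0,0],0.7],
    [[0,0,0],[0,0,0],0.7],
    [[0,0,0],[0,0,-10],0.7],
    [[0,0,0],[0,0,-50],0.7],
    [[0,0,0],[0,0,-95],0.7],
    [[0,0,0],[0,0,-140],0.7],
    [[0,0,0],[0,0,-185],0.7],
    [[0,0,0],[-40,0,-200],0.7],
    [[0,0,0],[-90,0,-200],0.7],
    [[0,0,0],[-130,0,-200],0.7],
  ],
)

```text
time_s: 37.02
tool_pos: [0.3886, 0.3281, 0.2687]
ee_rot: [[0.999, -0.048, 0.002], [-0.048, -0.999, 0.003], [0.002, -0.003, -1.0]]
wrist_force: [-0.5, 0.2, 0.3]
opening: 0.0728
```

move_arm(
  targets=[
    [[0,0,0],[0,0,0],0.7],
    [[0,0,0],[0,0,0],0.7],
    [[0,0,0],[0,0,0],0.7],
  ],
)

```text
time_s: 37.4
tool_pos: [0.3896, 0.3281, 0.2687]
ee_rot: [[0.999, -0.049, 0.002], [-0.049, -0.999, 0.003], [0.002, -0.003, -1.0]]
wrist_force: [-0.5, -0.1, 0.4]
opening: 0.0727
```

Run:
```python
from h import *
s=manip.get_state();print(s['time_s'],s['tool_pos'],s['opening'],s['wrist_force'])
snap("scene","pics/s2.png",(180,70,500,330),2.4)
snap("top","pics/t2.png",(180,150,340,250),5)
c=manip.camera_info("top");co=np.array([.5133,.2048])
for n,y,z in(("flat",.117,.116),("dome",.039,.1295),("cone",-.039,.134),("fin",-.117,.112)):
    print(n,(pix(c,[*place(co,-.0476,y),z])-[180,150])*5)
```

```text
37.4 [0.3896 0.3281 0.2687] 0.07267590435540168 [-0.5202 -0.1092  0.4293]
flat [106.641 244.957]
dome [253.4117 248.9165]
cone [407.0396 254.6644]
fin [566.8159 265.1535]
```

View pics/s2.png

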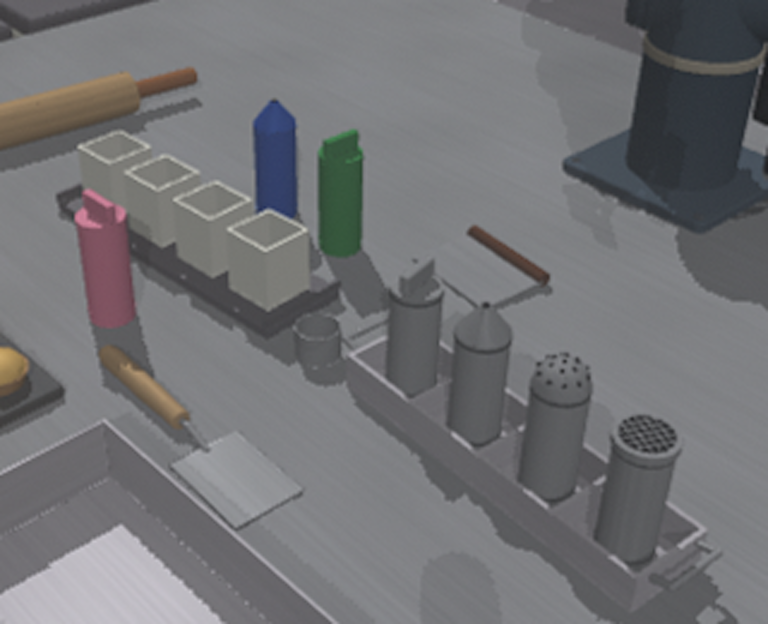

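View pics/t2.png

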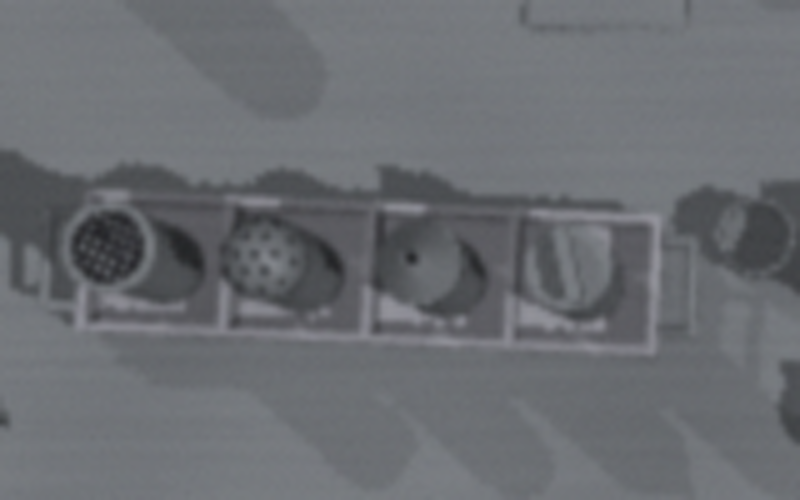

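All four stand upright in the intended compartments. In the top view their tops are flat (108,247), dome (≈260,254), cone (411,257) and fin (569,267). The first, third and fourth are within about 5 crop pixels (roughly 3 mm) of prediction. The dome's rounded apex is harder to place, at about 8 px (roughly 4 mm).

```bash
python3 -c "
from workcell import manip
print(manip.hand_in())"
```

```text
the job is handed in; nothing more can be done
None
```

All four shakers are in the caddy in reverse order, and I handed the job in after about 37.5 s of robot time. The stand held, left to right, fin, cone, dome, flat. The caddy now holds, left to right, flat, dome, cone, fin.

- **Final check:** the last scene and top pictures show all four upright, one per compartment. The tops of the flat, cone and fin shakers are within about 3 mm of the compartment centres. The dome's read about 4 mm off, but its rounded apex is hard to pinpoint. The gripper was empty and clear of everything, with wrist force under 1 N. Hand-in gave no verdict.
- **Regrip on the flat shaker:** the first grip closed at 45.6 mm because the pads caught its wider lid. I opened, went 4.5 mm lower and gripped again on the body before lifting.
- **Caddy position:** a wrist picture taken while the arm was still swinging put the caddy about 6 mm off from the top camera. A second one after it settled agreed to about 1 mm, and I used that.
- **Touchdown:** I confirmed floor contact by the wrist force only for the flat shaker. The other three were lowered by height, to within about 1 mm of the floor, before release.

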